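# Set the loose cores into their moulds before closing

### The arm

A 6-joint arm with a two-finger parallel gripper is mounted at the origin on a cart in front of the work surface, level with it; the furniture and walls round the work are solid. World frame = base frame: x ahead of the robot, y to its left, z up, the work surface at z = 0. Lengths are in mm, angles in rad, forces in N, time in s.
With the tool pointing down it reaches from about 275 to 750 mm from the base axis. Payload 10.2 kg.
Tool frame: the origin (TCP) lies on the front face of the gripper's body, between the roots of the fingers; the fingertips stand 73 mm ahead of it and the grasp point (between the pads) lies ctrl.grip_depth ahead of it (ctrl.grip_depth is the distance from the TCP to the grasp point, in mm); z points along the fingers, y is the direction in which the jaws open and shut (so a half turn about z gives the same grasp; the last joint's range is limited). The gripper opens to 85 mm and grips with 20 to 120 N. Pads are 22 mm wide; open, the fingers measure 114 mm over their backs; the gripper's body (76 mm by 85 mm) begins 54 mm behind the grasp point. The pads swing forward as they close: fully open they stand 13 mm farther back than shut.
Start: joints at [0.909, 0.313, 1.498, -0, 1.331, -0.223], TCP at [223.061, 475.263, 303.894] pointing down, gripper open.
Joint ranges: [-2.94, 2.94], [-0.97, 2.17], [0.19, 2.56], [-1.23, 4.37], [0.02, 3.11], [-2.88, 2.88]. Speed limits (rad/s): [2.39, 2.39, 3.01, 3.14, 3.14, 3.14].

### API

Orientations are given as a unit quaternion [w, x, y, z].
In Python, from rig import readout, capture, ctrl, nets gives the robot as it stands. The module is installed in compiled form; this text tells all that it offers.
- The arm moves only by the tool apply_moves, never from a script. Its argument "targets" is a list of rows, each a list of 4 numbers: the shift along the tool's x, y, z in cm, then the turn about the tool's z in degrees. A call has 1 to 8 rows; each row shifts and turns the commanded pose from where the row before left it, along the tool's axes as they then stand; what a row does not reach is not made up. A row lasts 1/10 s, in which the tool goes at most 50 mm and 8.59 degrees, less where a joint would pass 70% of its speed; a pose out of reach is approached as far as the arm can. A call with a gripper value outside its range is refused whole. "grip" is the finger opening in cm, from 0 to 8.54, set as the call begins (left out, the last holds). The fingers move at their own pace and stop on an object; "force" is the grip in N (left out, the last holds). Time passes only in rows, so rows that do not move let the fingers close. It gives the time, the measured TCP pose, the force and the opening at its end, in the units of the state.
- readout.sense(): the state, without advancing time (a new reading comes with each control period).
- capture(name): name is "scene" or "top" or "wrist"; returns a dict with "img" (400x640x3 uint8, red, green, blue), "fov_y" (degrees; the focal length in pixels is half the picture's height over the tangent of half this angle, whatever the lens; pixels are square), "cx", "cy" (the principal point, pixels), "eye" and "rotation" of the camera in the world. Camera axes: x right, y down, z forward; pixel columns grow to the right and rows downward; lengths in mm; the calibration is good to about 2 mm. A picture is of the moment at which its call begins. There is no depth.
- ctrl.finish_job(): hands the job in, once; it reports no verdict.
Trained networks look in the newest picture that a camera, given by its name, has taken for a name from the list of things; names that differ only in an ending like _2 or _b are one class to them, and where a whole thing is asked for, a point or a joint stands for the part that bears it (a point fixed in the world has none). Each returns a list of dicts, best first, with "score" (0 to 1); they miss things now and then, are a little off and sometimes report something else, mostly with a low value. They report only what shows in the picture. A call takes as long as a camera call. They do not tell look-alikes from the thing itself.
- nets.boxes_of(camera, target): "location" ([column, row] as shares, 0 to 1, of the picture: columns of its width, rows of its height, amid what is visible of it).
The state is a dict: "time_s": time; "joints": joint angles; "dq": joint speeds; "tau": joint torques, N m; "eef_pos": TCP position; "ee_rot": TCP orientation; "force": force on the tool from outside, world axes, zero at the start; "wrist_torque": the same for the moment, N m; "grip_width": opening from 0.0 (shut) to 1.0 (fully open).
Only numpy, scipy, OpenCV 4.12 (cv2) and the standard library are available. Lean on these libraries where they do the work, as an engineer would, in place of code of your own. Each camera call takes 0.05 s, during which the arm holds its last target.

### The job

Set the four sound sand cores that lie loose in front of the moulds (not those in the tray at the back) into the four open moulds, each in the mould whose core print fits it: every standing core upright with its foot fully down in the round hole made for its width, and the lying rod core level in the trough. Leave the broken core where it stands, and do not tip any core over.

Things in the scene. Friction and masses are not known exactly. Their poses are not given: they have to be found in the camera images.
- core_neck_mid (a point): Tan sand core, standing, loose: a foot 38 mm wide up to 29 mm height (shoulder bevelled), then one plain round neck 24 mm wide up to the top at 62 mm. Grip it by the neck. 50 g. This point is its centre, half-way up (31 mm above its underside); z up along its axis.
- core_step_mid (a point): Tan sand core, standing, loose, in three round steps: foot 44 mm wide up to 19 mm, middle 31 mm wide up to 44 mm, knob 20 mm wide up to the top at 55 mm. Grip it by the middle step, with the fingertips above the foot, or by the knob. 74 g. This point is its centre, half-way up (27.5 mm above its underside); z up along its axis.
- core_plain_mid (a point): Tan sand core, standing, loose: a plain slim cylinder 28 mm wide and 78 mm tall. 86 g. This point is its centre, half-way up (39 mm above its underside); z up along its axis.
- core_rod_mid (a point): Tan sand core, lying, loose: a plain rod 16 mm thick and 76 mm long, which can roll. 30 g. This point is its centre, on its axis (8 mm above what it lies on); x along the rod.
- core_reject_mid (a point): The broken core, a reject to be left alone: a tan waisted stump 48 mm wide and 59 mm tall, standing, with a ragged, pointed top and no neck. Loose. This point is its centre, half-way up; z up.
- mould_square_seat (a point): Mould half of hard brown sand in a fixed dark metal flask 122 mm square (158 mm over two side lugs along y), flat top face 40 mm above the bench. In the top a square 66 mm cavity 6 mm deep; in its floor the core print, a round hole 43 mm wide, 10 mm deep, flared at 45 degrees to 55 mm at the mouth, for a foot 38 mm wide. Point: centre of the print's floor, 24 mm above the bench; z up.
- mould_wide_seat (a point): Mould half of hard brown sand in a fixed dark metal flask 122 mm square (158 mm over two side lugs along y), flat top face 40 mm above the bench. In the top a round 78 mm cavity 6 mm deep; in its floor the core print, a round hole 49 mm wide, 10 mm deep, flared at 45 degrees to 61 mm at the mouth, for a foot 44 mm wide. Point: centre of the print's floor, 24 mm above the bench; z up.
- mould_small_seat (a point): Mould half of hard brown sand in a fixed dark metal flask 122 mm square (158 mm over two side lugs along y), flat top face 40 mm above the bench. In the top a round 56 mm cavity 6 mm deep; in its floor the core print, a round hole 33.4 mm wide, 10 mm deep, flared at 45 degrees to 45.4 mm at the mouth, for a foot 28 mm wide. Point: centre of the print's floor, 24 mm above the bench; z up.
- mould_trough_seat (a point): Mould half of hard brown sand in a fixed dark metal flask 122 mm square (158 mm over two side lugs along y), flat top face 40 mm above the bench. In it a trough 84 mm long: two end prints 22 mm long, 8 mm deep, floor 12 mm wide, sides 45 degrees; between them a cavity 40 x 80 (y) mm, 14 mm deep, with room for fingers. The rod lies either way round, its axis level with the top face. Point: middle, at the prints' floor, 32 mm above the bench; x along the trough.
Things that resemble listed ones, but are neither listed nor needed, are in the scene too. Leave any black look-alike of the part that bears core_plain_mid alone.

How it is judged:
By the outcome, as a careful person would: the job done as asked, in the order asked, and still so for the second after the job is handed in, with the robot touching nothing.
It also fails if it takes over 96 s, if anything falls off the work surface, if the arm or the gripper's body presses on something with over 40 N, if the wrist force passes 120 N, or if a joint passes its speed limit or range.

## Working session

There is one attempt and no reset: what is moved stays moved. The work goes in short steps, Python scripts to look and compute and a tool call to move; the robot and the scene stay as the last step left them, time stands still between calls to the robot, and variables do not carry over. Pictures are saved under pics/ and viewed, and the job is handed in when it is done.

Besides the shell and the picture viewer there is one more tool, called after "Emit:" as name(argument=value, ...), one argument or row to a line, values as JSON. apply_moves: Moves the arm, as the interface text tells. Its arguments: {"type":"object","properties":{"targets":{"type":"array"},"grip":{"type":"number"},"force":{"type":"number"}},"required":["targets"]}

```bash
mkdir -p pics; ls; cat > h.py <<'E'
import numpy as np, cv2
from rig import readout, capture, ctrl, nets
def snap(n,f):
    c=capture(n); cv2.imwrite('pics/'+f,c['img'][:,:,::-1]); return c
def px2w(c,u,v,z):
    f=200/np.tan(np.radians(c['fov_y'])/2)
    d=np.array([(u-c['cx'])/f,(v-c['cy'])/f,1.]); R=np.array(c['rotation']); 
    if R.shape!=(3,3):
        from scipy.spatial.transform import Rotation as Ro
        R=Ro.from_quat(np.r_[R[1:],R[0]]).as_matrix()
    d=R@d; e=np.array(c['eye']); return e+d*(z-e[2])/d[2]
def w2px(c,p):
    f=200/np.tan(np.radians(c['fov_y'])/2); R=np.array(c['rotation'])
    q=R.T@(np.array(p)-np.array(c['eye'])); return q[0]/q[2]*f+c['cx'],q[1]/q[2]*f+c['cy']
E
python3 - <<'E'
from h import *
for n in ['scene','top','wrist']:
    c=snap(n,n+'0.png'); print(n,c['fov_y'],c['cx'],c['cy'],np.round(c['eye'],1),np.round(c['rotation'],3).tolist())
s=readout.sense(); print(s, ctrl.grip_depth)
E
```

```text
pics
scene 49.11976386676503 315.4011306867527 196.07353884407553 [-184.1 -381.8  589.5] [-0.417, 0.759, -0.443, 0.232]
top 43.77073775796247 319.67097328432 199.16720995173935 [ 339.     9.5 1245.7] [0.049, -0.697, 0.714, -0.048]
wrist 70.56392787176196 322.8002943860713 197.0309247820488 [159.4 504.6 372.7] [0.118, 0.836, 0.531, 0.074]
{'time_s': 0.15, 'joints': array([ 9.08602767e-01,  3.13278270e-01,  1.49821508e+00, -1.42694902e-05,
        1.33101915e+00, -2.23394307e-01]), 'dq': array([-0.00124677, -0.0015907 , -0.00201755,  0.00057428, -0.00183171,
       -0.00125725]), 'tau': array([ 1.89673716e-03, -4.12369537e+01, -2.59797800e+01, -1.77553375e-04,
        3.16579702e-03,  8.46704381e-06]), 'eef_pos': array([222.98388728, 475.16225339, 303.50650151]), 'ee_rot': array([-1.90798742e-04,  2.17642001e-01,  9.76028559e-01, -4.18534385e-04]), 'force': array([-0.07706158,  0.71311642, -0.42161433]), 'wrist_torque': array([ 0.01396091, -0.0215602 ,  0.00551733]), 'grip_width': 1.0008918242268054} 53.900000000000006
```

View pics/scene0.png

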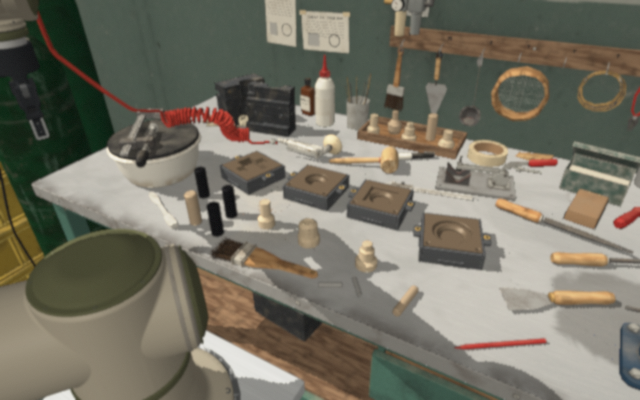

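View pics/top0.png

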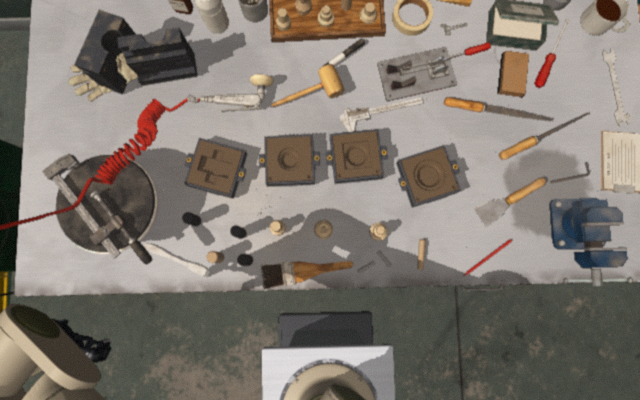

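```bash
cat >> h.py <<'E'
from scipy.spatial.transform import Rotation as Ro
def RR(c):
    q=np.array(c['rotation']); return Ro.from_quat(np.r_[q[1:],q[0]]).as_matrix()
def w2px(c,p):
    f=200/np.tan(np.radians(c['fov_y'])/2)
    q=RR(c).T@(np.array(p)-np.array(c['eye'])); return q[0]/q[2]*f+c['cx'],q[1]/q[2]*f+c['cy']
E
python3 - <<'E'
from h import *
c=capture('top')
for n,z in [('core_neck_mid',31),('core_step_mid',27.5),('core_plain_mid',39),('core_rod_mid',8),('core_reject_mid',30),('mould_square_seat',24),('mould_wide_seat',24),('mould_small_seat',24),('mould_trough_seat',32)]:
    for r in nets.boxes_of('top',n):
        u,v=r['location'][0]*640,r['location'][1]*400
        print(n,round(r['score'],2),round(u),round(v),np.round(px2w(c,u,v,z)[:2]))
E
```

```text
core_neck_mid 0.66 279 228 [438. 110.]
core_step_mid 0.59 376 231 [ 426. -126.]
core_step_mid 0.43 430 177 [ 556. -266.]
core_plain_mid 0.68 242 261 [360. 198.]
core_plain_mid 0.61 215 259 [367. 265.]
core_plain_mid 0.61 236 234 [426. 214.]
core_plain_mid 0.56 193 218 [467. 318.]
core_plain_mid 0.39 422 254 [ 366. -235.]
core_rod_mid 0.51 422 254 [ 367. -241.]
mould_square_seat 0.81 356 155 [617. -86.]
mould_square_seat 0.46 278 227 [440. 114.]
mould_square_seat 0.34 289 159 [610.  83.]
mould_wide_seat 0.96 430 176 [ 559. -268.]
mould_wide_seat 0.62 274 228 [439. 122.]
mould_small_seat 0.73 289 159 [611.  83.]
mould_small_seat 0.16 322 231 [429.   4.]
mould_trough_seat 0.7 217 170 [587. 263.]
```

```bash
python3 - <<'E'
import cv2
a=cv2.imread('pics/top0.png'); cv2.imwrite('pics/topz.png',cv2.resize(a[120:290,140:480],None,fx=2.35,fy=2.35,interpolation=cv2.INTER_CUBIC))
E
```

```text
(no output)
```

View pics/topz.png

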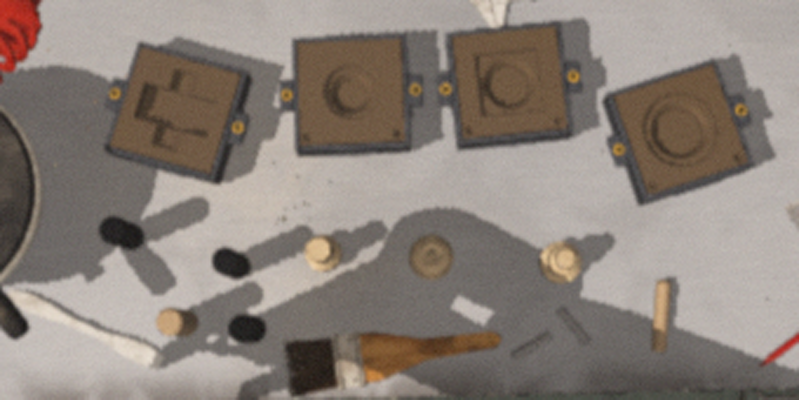

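View pics/wrist0.png

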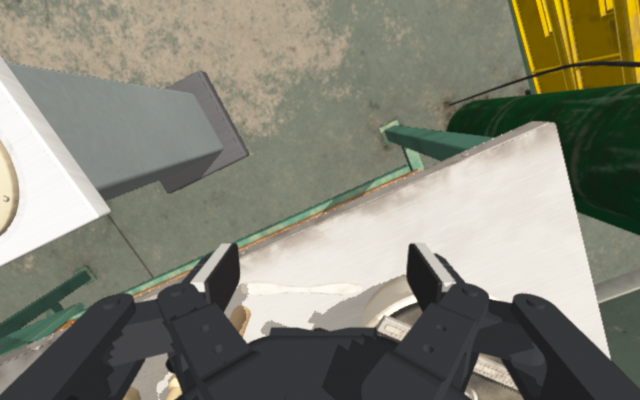

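```bash
cat >> h.py <<'E'
def tool(s=None):
    s=s or readout.sense(); q=s['ee_rot']; return Ro.from_quat(np.r_[q[1:],q[0]]).as_matrix(), s['eef_pos']
def yaw(R): return np.degrees(np.arctan2(R[1,0],R[0,0]))
def go(x,y,z,yw=None):
    "delta in tool frame, cm/deg; shift along present axes, turn afterwards"
    R,p=tool(); d=R.T@(np.array([x,y,z])-p)/10
    t=0 if yw is None else (-(yw-yaw(R))+180)%360-180
    s=readout.sense(); q1=np.degrees(np.arctan2(y,x)); yy=yaw(R) if yw is None else yw
    q6=(q1+90-yy+180)%360-180
    print('delta',np.round(d,2),'turn',round(t,1),'q6end',round(q6),'q6now',round(np.degrees(s['joints'][5])),'yaw',round(yaw(R),1),'pos',np.round(p,1))
E
python3 - <<'E'
from h import *
R,p=tool(); c=capture('wrist')
print('cam in tool',np.round(R.T@(np.array(c['eye'])-p),1)); print(np.round(R.T@RR(c),3))
for u,v in [(320,200),(320,0),(320,260),(0,0),(640,0),(0,200),(640,200)]:
    print(u,v,np.round(R.T@(px2w(c,u,v,30)-p)))
go(570,60,300,180); go(570,60,300,155)
E
```

```text
cam in tool [ 70.1  -0.4 -69.3]
[[-0.001 -0.961 -0.276]
 [ 1.    -0.001 -0.   ]
 [-0.    -0.276  0.961]]
320 200 [-32.  -4. 274.]
320 0 [187.  -3. 274.]
320 260 [-117.   -4.  274.]
0 0 [ 187. -340.  274.]
640 0 [187. 334. 274.]
0 200 [ -32. -409.  274.]
640 200 [-33. 402. 274.]
delta [-49.05 -22.85   0.39] turn -25.1 q6end -84 q6now -13 yaw 154.9 pos [223.1 475.3 303.9]
delta [-49.05 -22.85   0.39] turn -0.1 q6end -59 q6now -13 yaw 154.9 pos [223.1 475.3 303.9]
```

```bash
python3 - <<'E'
from h import *
go(450,20,300,180)
E
```

```text
delta [-39.89 -31.57   0.39] turn -25.1 q6end -87 q6now -13 yaw 154.9 pos [223.1 475.3 303.9]
```

Emit:
apply_moves(
  targets=[
    [-3.8,-3.0,0,0],
    [-3.8,-3.0,0,0],
    [-3.8,-3.0,0,0],
    [-3.8,-3.0,0,0],
    [-3.8,-3.0,0,0],
    [-3.8,-3.0,0,0],
    [-3.8,-3.0,0,0],
    [-3.8,-3.0,0,0],
  ],
)

```text
time_s: 1.5
eef_pos: [396.7, 127.0, 304.2]
ee_rot: [0.0, 0.218, 0.976, 0.0]
force: [0.9, 0.2, 0.1]
grip_width: 1.001
```

Emit:
apply_moves(
  targets=[
    [-3.2,-2.5,0,0],
    [-3.2,-2.5,0,0],
    [-3.1,-2.5,0,0],
    [0,0,0,-8.4],
    [0,0,0,-8.4],
    [0,0,0,-8.3],
    [0,0,0,0],
  ],
)

```text
time_s: 2.2
eef_pos: [450.4, 20.5, 303.9]
ee_rot: [-0.0, -0.0, 1.0, -0.0]
force: [-0.2, 0.5, 0.6]
grip_width: 1.0
```

```bash
python3 - <<'E'
from h import *
go(450,20,300,180); go(610,20,300,180)
c=snap('wrist','w1.png')
for n,z in [('core_neck_mid',31),('core_step_mid',27.5),('core_plain_mid',39),('core_rod_mid',8),('core_reject_mid',30),('mould_square_seat',24),('mould_wide_seat',24),('mould_small_seat',24),('mould_trough_seat',32)]:
    for r in nets.boxes_of('wrist',n):
        u,v=r['location'][0]*640,r['location'][1]*400
        if r['score']>.4: print(n,round(r['score'],2),round(u),round(v),np.round(px2w(c,u,v,z)[:2]))
E
```

```text
delta [ 0.04 -0.05  0.39] turn 0.0 q6end -87 q6now -102 yaw -180.0 pos [450.4  20.5 303.9]
delta [-15.96  -0.06   0.39] turn 0.0 q6end -88 q6now -102 yaw -180.0 pos [450.4  20.5 303.9]
core_neck_mid 0.93 397 166 [438. 110.]
core_step_mid 0.78 204 156 [ 427. -125.]
core_plain_mid 0.94 481 101 [365. 198.]
core_plain_mid 0.84 575 187 [464. 328.]
core_plain_mid 0.81 487 161 [432. 215.]
core_plain_mid 0.55 546 106 [369. 272.]
core_rod_mid 0.55 108 106 [ 368. -244.]
core_reject_mid 0.87 310 160 [432.   4.]
mould_square_seat 0.7 265 291 [620. -61.]
mould_wide_seat 0.97 116 252 [ 558. -261.]
mould_small_seat 0.59 364 282 [605.  78.]
mould_trough_seat 0.83 505 261 [568. 266.]
```

View pics/w1.png

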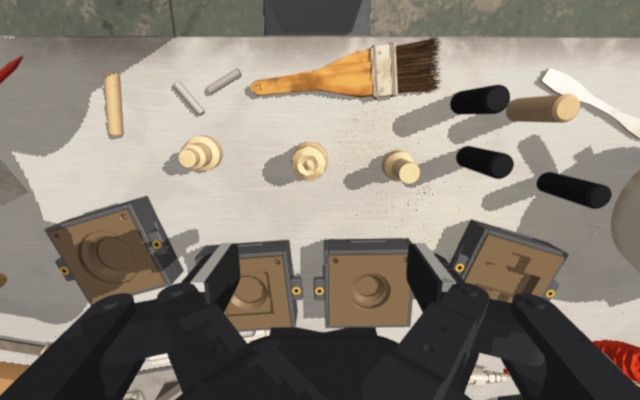

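Emit:
apply_moves(
  targets=[
    [-4.5,0,0,0],
    [-4.5,0,0,0],
    [-4.5,0,0,0],
    [-3.5,0,0,0],
    [0,0,0,0],
  ],
)

```text
time_s: 3.2
eef_pos: [623.0, 20.2, 301.8]
ee_rot: [-0.001, 0.001, 1.0, 0.0]
force: [-0.1, 1.0, -0.5]
grip_width: 0.999
```

```bash
python3 - <<'E'
from h import *
c=snap('wrist','w2.png'); import pickle; pickle.dump({k:c[k] for k in c},open('w2.pkl','wb'))
print(readout.sense()['eef_pos'])
for n,z in [('core_neck_mid',31),('core_step_mid',27.5),('core_plain_mid',39),('core_rod_mid',8),('mould_square_seat',24),('mould_wide_seat',24),('mould_small_seat',24),('mould_trough_seat',32)]:
    for r in nets.boxes_of('wrist',n):
        u,v=r['location'][0]*640,r['location'][1]*400
        if r['score']>.4: print(n,round(r['score'],2),round(u),round(v),np.round(px2w(c,u,v,z)[:2]))
E
```

```text
[621.37907515  20.41750064 302.3337585 ]
core_neck_mid 0.95 406 15 [450. 108.]
core_step_mid 0.84 186 10 [ 444. -125.]
core_plain_mid 0.88 608 29 [466. 318.]
core_plain_mid 0.63 492 5 [443. 194.]
mould_square_seat 0.86 238 168 [614. -85.]
mould_wide_seat 0.71 83 120 [ 557. -264.]
mould_trough_seat 0.67 526 146 [587. 261.]
```

View pics/w2.png

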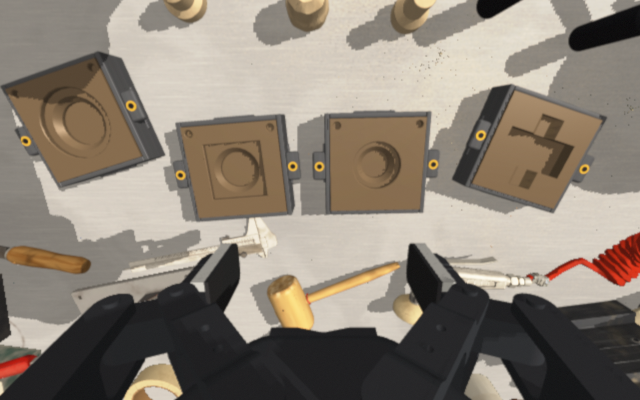

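```bash
python3 - <<'E'
import cv2
a=cv2.imread('pics/w2.png')
cv2.imwrite('pics/w2a.png',cv2.resize(a[40:230,0:310],(775,475),interpolation=cv2.INTER_CUBIC))
cv2.imwrite('pics/w2b.png',cv2.resize(a[70:230,310:620],(775,400),interpolation=cv2.INTER_CUBIC))
E
```

```text
(no output)
```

View pics/w2a.png

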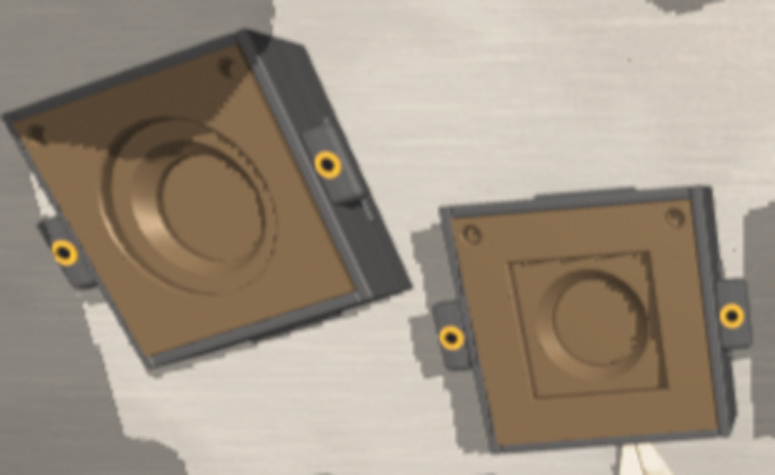

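View pics/w2b.png

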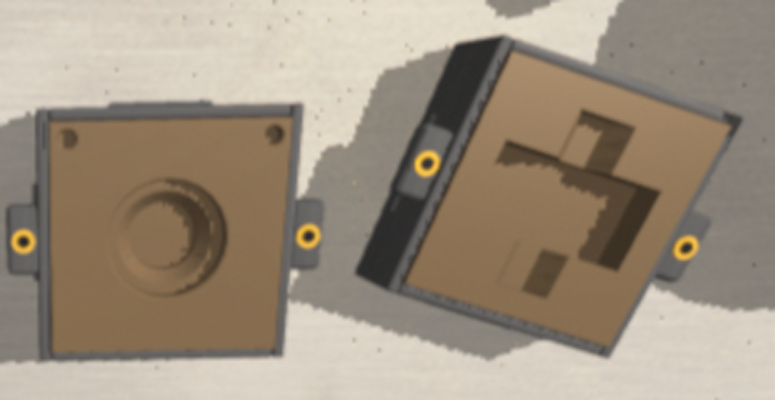

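```bash
cat > mf.py <<'E'
from h import *; import pickle
from scipy.optimize import least_squares
c=pickle.load(open('w2.pkl','rb'))
M={'wide':([(3,117),(247,28),(370,302),(150,372)],0,40),'square':([(440,207),(700,187),(722,436),(492,452)],0,40),
'small':([(38,108),(300,104),(281,356),(42,358)],310,70),'trough':([(510,36),(742,120),(608,356),(402,292)],310,70)}
B={'wide':[(64,252),(328,165)],'square':[(451,338),(732,316)],'small':[(23,241),(308,237)],'trough':[(427,163),(685,248)]}
H={'wide':[(213,208)],'square':[(601,320)],'small':[(160,236)],'trough':[]}
for n,(P,ox,oy) in M.items():
    W=np.array([px2w(c,u/2.5+ox,v/2.5+oy,40)[:2] for u,v in P])
    ctr=W.mean(0); s=[np.linalg.norm(W[i]-W[(i+1)%4]) for i in range(4)]
    d1=W[2]-W[0]; a=np.degrees(np.arctan2(d1[1],d1[0])); d2=W[3]-W[1]; a2=np.degrees(np.arctan2(d2[1],d2[0]))
    b=[px2w(c,u/2.5+ox,v/2.5+oy,25)[:2] for u,v in B[n]]; e=b[1]-b[0]
    print(n,'quad',np.round(ctr,1),np.round(s,1),'bolts',np.round((b[0]+b[1])/2,1),round(np.linalg.norm(e),1),'yangle',round(np.degrees(np.arctan2(e[1],e[0])),1),'diag-45',round(a-45,1),round(a2-45,1),'floor',[np.round(px2w(c,u/2.5+ox,v/2.5+oy,24)[:2],1) for u,v in H[n]])
E
python3 mf.py
```

```text
wide quad [ 561.6 -258.2] [119.9 121.1 117.  120.5] bolts [ 560.7 -270.6] 140.4 yangle 106.4 diag-45 15.9 -73.0 floor [array([ 560.2, -262.2])]
square quad [614.6 -83.5] [118.5 118.8 115.4 118.7] bolts [617.7 -87.3] 140.8 yangle 94.4 diag-45 3.4 -85.8 floor [array([614.3, -82.2])]
small quad [608.3  82.8] [117.6 119.5 118.4 118.8] bolts [611.4  85.9] 140.7 yangle 90.7 diag-45 0.6 -88.8 floor [array([610.1,  83.3])]
trough quad [594.3 268.5] [116.9 118.  111.7 119.4] bolts [595.7 276.7] 140.5 yangle 72.8 diag-45 -17.9 -105.7 floor []
```

Emit:
apply_moves(
  targets=[
    [0.4,-4.8,0,0],
    [0.4,-4.8,0,0],
    [0.4,-4.8,0,0],
    [0.4,-4.6,0,0],
    [0,0,0,0],
    [0,0,0,0],
  ],
)

```text
time_s: 4.25
eef_pos: [603.9, -170.3, 304.0]
ee_rot: [0.0, 0.001, 1.0, 0.0]
force: [-0.5, 1.2, -1.1]
grip_width: 0.995
```

```bash
python3 - <<'E'
from h import *
c=snap('wrist','w3.png'); import pickle; pickle.dump({k:c[k] for k in c},open('w3.pkl','wb'))
c=snap('top','t3.png')
a=cv2.imread('pics/w3.png')
cv2.imwrite('pics/w3a.png',cv2.resize(a[40:240,140:460],(800,500),interpolation=cv2.INTER_CUBIC))
print(readout.sense()['eef_pos'])
E
```

```text
[ 604.33331637 -168.57843835  304.14499191]
```

View pics/w3a.png

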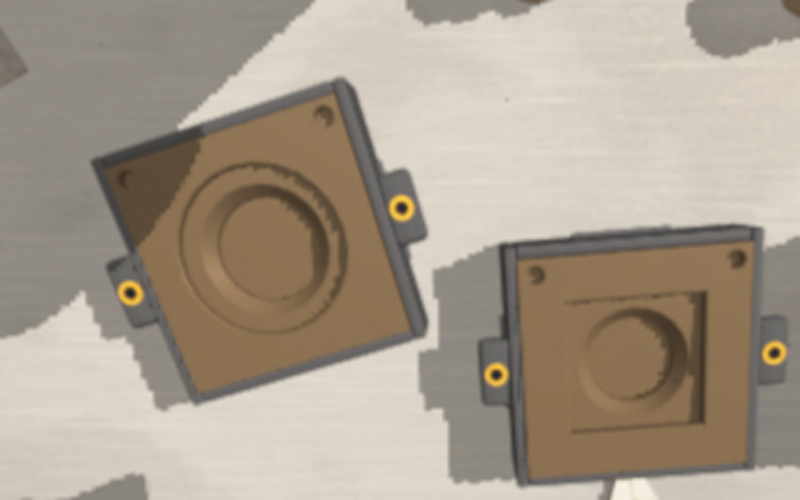

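```bash
python3 - <<'E'
from h import *; import pickle
c=pickle.load(open('w3.pkl','rb'))
f=lambda u,v,z:px2w(c,u/2.5+140,v/2.5+40,z)[:2]
for n,P,B in [('wide',[(93,160),(338,82),(417,333),(197,403)],[(130,293),(402,208)]),('square',[(503,243),(758,231),(752,468),(520,485)],[(496,375),(774,353)])]:
    for z in (40,32):
        W=np.array([f(u,v,z) for u,v in P]); print(n,z,np.round(W.mean(0),1),[round(np.linalg.norm(W[i]-W[(i+1)%4]),1) for i in range(4)])
    for z in (15,25,35):
        b=[f(u,v,z) for u,v in B]; e=b[1]-b[0]; print(' bolts',z,np.round((b[0]+b[1])/2,1),round(np.linalg.norm(e),1),round(np.degrees(np.arctan2(e[1],e[0])),1))
print('wide rim',f(180,247,40),f(348,247,40),f(264,161,40),f(264,334,40),'floor',f(274,247,24), f(220,247,24),f(328,247,24))
print('square cav z34.. top edges', f(565,302,40),f(705,292,40),f(705,422,40),f(572,433,40),'floor',f(625,357,24),'w',f(582,357,24),f(668,357,24))
E
```

```text
wide 40 [ 560.7 -261. ] [np.float64(115.9), np.float64(115.8), np.float64(114.4), np.float64(119.1)]
wide 32 [ 561.4 -263.1] [np.float64(118.7), np.float64(118.6), np.float64(117.2), np.float64(121.9)]
 bolts 15 [ 562.9 -266.8] 144.9 106.6
 bolts 25 [ 562.1 -264.1] 140.8 106.6
 bolts 35 [ 561.3 -261.4] 136.8 106.6
square 40 [614.5 -85.2] [np.float64(117.5), np.float64(117.7), np.float64(117.6), np.float64(121.5)]
square 32 [616.5 -83.2] [np.float64(120.3), np.float64(120.5), np.float64(120.4), np.float64(124.4)]
 bolts 15 [621.4 -78.1] 144.7 94.5
 bolts 25 [619.  -80.6] 140.6 94.5
 bolts 35 [616.5 -83.2] 136.6 94.5
wide rim [ 558.83758353 -298.7127442 ] [ 559.07814684 -220.90585594] [ 521.08608218 -256.83909342] [ 599.90240751 -263.02571842] floor [ 560.1888175 -259.2449966] [ 560.10778339 -285.45436484] [ 560.26985834 -233.03345556]
square cav z34.. top edges [ 584.96394317 -119.37400784] [580.43857609 -53.54234935] [645.00852786 -47.48079446] [ 650.57549992 -113.31198076] floor [615.51001069 -85.40035714] w [ 615.44071212 -107.20325754] [615.57931404 -63.59595355]
```

Emit:
apply_moves(
  targets=[
    [3.8,1.5,2.5,0],
    [3.8,1.5,2.5,0],
    [3.8,1.4,2.5,0],
    [0,0,1.0,0],
    [0,0,0,0],
    [0,0,0,0],
  ],
  grip=6.0,
)

```text
time_s: 4.95
eef_pos: [491.6, -125.4, 220.1]
ee_rot: [0.001, -0.0, 1.0, -0.001]
force: [-0.2, -0.4, 0.9]
grip_width: 0.702
```

```bash
cat > look.py <<'E'
from h import *; import pickle,sys
n,tag,z=sys.argv[1],sys.argv[2],float(sys.argv[3])
c=snap('wrist',tag+'.png'); pickle.dump(dict(c),open(tag+'.pkl','wb'))
s=readout.sense(); print(np.round(s['eef_pos'],1), s['grip_width'])
for r in nets.boxes_of('wrist',n):
    u,v=r['location'][0]*640,r['location'][1]*400
    print(n,round(r['score'],2),round(u),round(v),np.round(px2w(c,u,v,z)[:2],1))
E
python3 look.py core_step_mid w4 27.5
```

```text
[ 491.7 -125.6  220.2] 0.7047146475544186
core_step_mid 0.73 343 289 [ 598.8 -104.2]
core_step_mid 0.72 316 121 [ 426.6 -132.4]
```

View pics/w4.png

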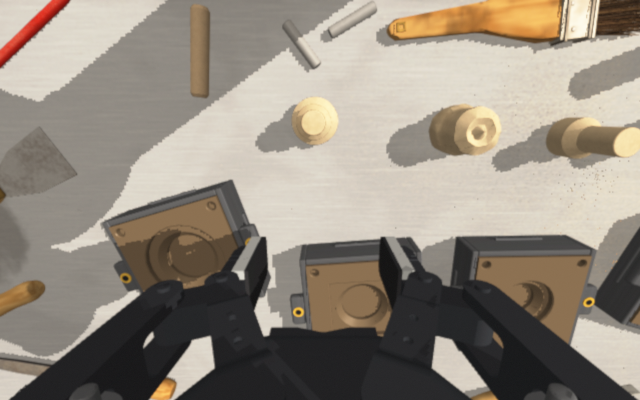

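```bash
cat > zoom.py <<'E'
import cv2,sys
t,x0,y0,x1,y1=sys.argv[1],*map(int,sys.argv[2:6]); a=cv2.imread(f'pics/{t}.png'); k=min(800/(x1-x0),590/(y1-y0)); k=int(k)
cv2.imwrite(f'pics/{t}_{x0}.png',cv2.resize(a[y0:y1,x0:x1],None,fx=k,fy=k,interpolation=cv2.INTER_CUBIC)); print(k)
E
python3 zoom.py w4 250 80 380 170;python3 - <<'E'
from h import *; import pickle
c=pickle.load(open('w4.pkl','rb'))
print(px2w(c,314.5,123,55),px2w(c,315,121,19))
print('rod',px2w(c,200,8,8),px2w(c,200,97,8))
E
```

```text
6
[ 427.26295564 -132.6167232    55.        ] [ 426.41997264 -133.19891781   19.        ]
rod [ 331.88061127 -232.5846837     8.        ] [ 404.82936289 -241.43242373    8.        ]
```

View pics/w4_250.png

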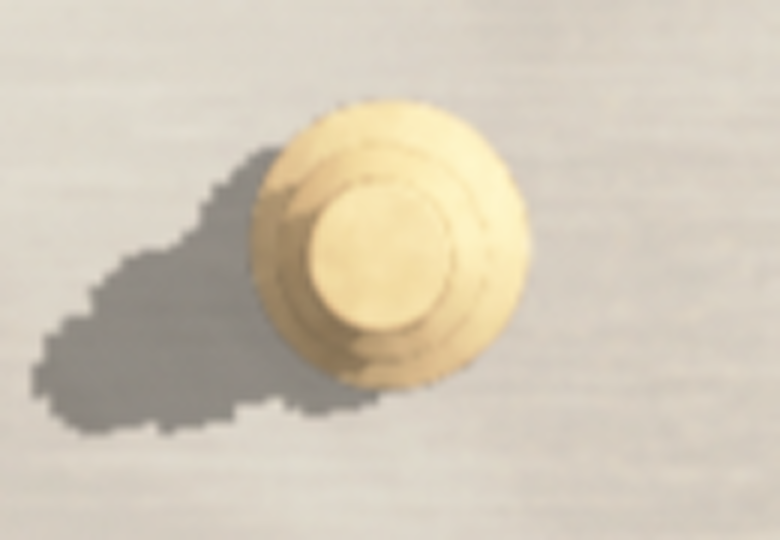

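```bash
python3 - <<'E'
from h import *; import pickle
c=capture('wrist'); c4=pickle.load(open('w4.pkl','rb')); c2=pickle.load(open('w2.pkl','rb'))
R,p=tool(); print(np.round(R.T@(np.array(c['eye'])-p),1)); print(np.round(R.T@RR(c),4).tolist()); print('yaw',yaw(R))
# bolts of square in w4: (298,312); w2: 
print(c4['cx'],c2['cx'])
E
python3 zoom.py w1 160 120 240 190
```

```text
[ 70.1  -0.4 -69.5]
[[-0.0003, -0.961, -0.2766], [1.0, -0.0003, -0.0], [-0.0001, -0.2766, 0.961]]
yaw 179.98219948921837
322.8002943860713 322.8002943860713
8
```

View pics/w1_160.png

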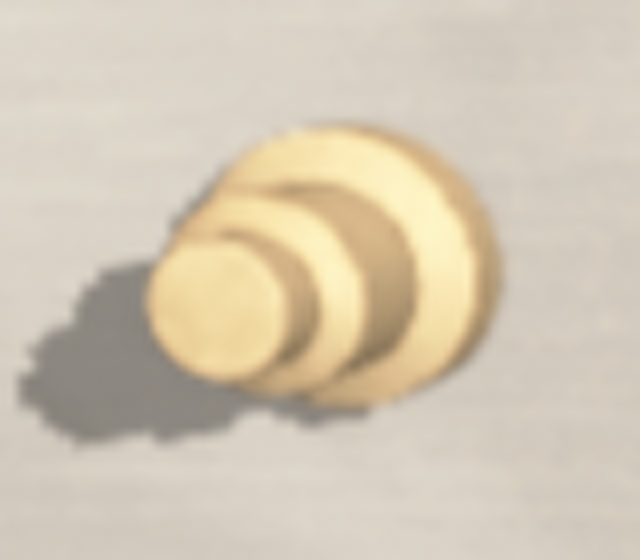

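```bash
python3 - <<'E'
from h import *; import pickle
c=pickle.load(open('w2.pkl','rb')); e=np.array(c['eye']); c['eye']=e+np.array([450.4-622,0.2,1.7]) # approx pose of w1
print(px2w(c,187.25,158.5,55),px2w(c,203,152.8,19))
E
```

```text
[ 426.6117541 -132.3539831   55.       ] [ 424.68732582 -129.04998204   19.        ]
```

Emit:
apply_moves(
  targets=[
    [3.25,-0.35,1.5,0],
    [3.25,-0.35,1.5,0],
    [0,0,3.5,0],
    [0,0,3.0,0],
    [0,0,2.0,0],
    [0,0,1.0,0],
    [0,0,0,0],
    [0,0,0,0],
  ],
  grip=5.5,
)

```text
time_s: 5.9
eef_pos: [426.0, -132.7, 94.7]
ee_rot: [0.001, 0.0, 1.0, -0.0]
force: [-0.4, 0.4, 0.6]
grip_width: 0.644
```

Emit:
apply_moves(
  targets=[
    [0,0,0,0],
    [0,0,0,0],
    [0,0,0,0],
    [0,0,0,0],
    [0,0,0,0],
    [0,0,0,0],
  ],
  grip=2.6,
  force=25,
)

```text
time_s: 6.5
eef_pos: [425.8, -132.7, 94.9]
ee_rot: [0.001, 0.0, 1.0, -0.001]
force: [-1.4, 0.1, 6.5]
grip_width: 0.348
```

Emit:
apply_moves(
  targets=[
    [0,0,-1.0,0],
    [0,0,-3.0,0],
    [0,0,-3.5,0],
    [-3.3,-3.2,0,0],
    [-3.3,-3.2,0,0],
    [-3.3,-3.2,0,0],
    [-3.4,-3.2,0,0],
    [0,0,0,0],
  ],
)

```text
time_s: 7.3
eef_pos: [560.5, -263.8, 169.1]
ee_rot: [0.001, 0.001, 1.0, -0.001]
force: [0.3, 0.1, -1.2]
grip_width: 0.341
```

```bash
python3 look.py mould_wide_seat w5 24; python3 - <<'E'
from h import *
go(559.3,-260.5,119)
E
```

```text
[ 558.9 -261.7  168.8] 0.3412738786754073
mould_wide_seat 0.72 335 184 [ 542.  -255.1]
delta [-0.12 -0.    4.98] turn 0 q6end -115 q6now -126 yaw 179.9 pos [ 558.1 -260.5  168.8]
```

View pics/w5.png

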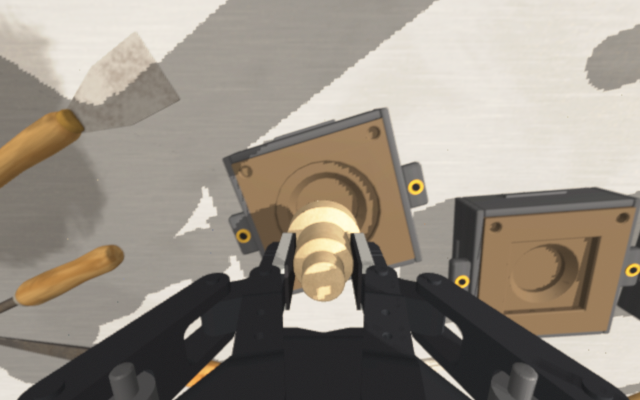

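```bash
cat > proj.py <<'E'
from h import *; import pickle,sys
# proj.py tag x y z r [x y z r ...]
tag=sys.argv[1]; a=list(map(float,sys.argv[2:])); c=pickle.load(open(tag+'.pkl','rb')); im=cv2.resize(c['img'][:,:,::-1],None,fx=3,fy=3,interpolation=cv2.INTER_CUBIC)
cen=None
for i in range(0,len(a),4):
    x,y,z,r=a[i:i+4]; t=np.linspace(0,2*np.pi,60)
    P=np.array([w2px(c,[x+r*np.cos(k),y+r*np.sin(k),z]) for k in t])
    if cen is None: cen=P.mean(0)
    cv2.polylines(im,[np.int32((P*3+1).reshape(-1,1,2))],True,[(0,0,255),(255,0,0),(0,255,0)][i//4%3],1)
u,v=np.int32(cen*3); x0=max(0,u-350);y0=max(0,v-270)
cv2.imwrite('pics/'+tag+'_p.png',im[y0:y0+540,x0:x0+700])
E
python3 proj.py w5 560.5 -260.5 40 39 560.5 -260.5 74 22
```

```text
(no output)
```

View pics/w5_p.png

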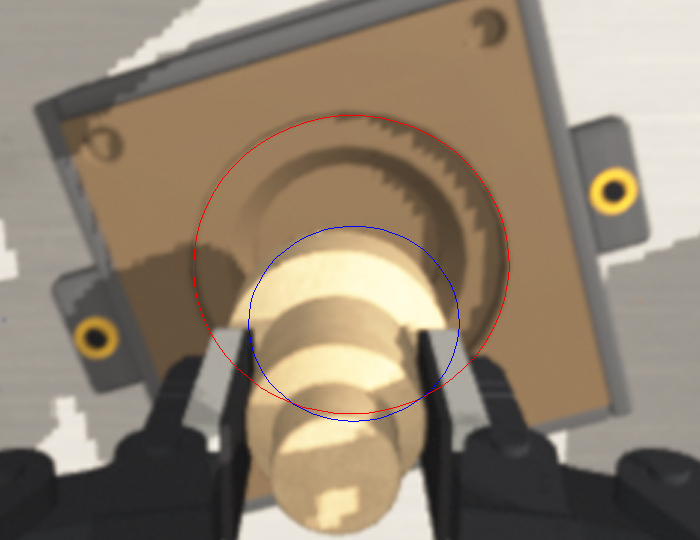

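Emit:
apply_moves(
  targets=[
    [-0.1,0,1.5,0],
    [0,0,1.2,0],
    [0,0,0.6,0],
    [0,0,0.5,0],
    [0,0,0.4,0],
    [0,0,0.3,0],
    [0,0,0.3,0],
    [0,0,0,0],
  ],
)

```text
time_s: 8.2
eef_pos: [559.1, -260.4, 120.6]
ee_rot: [-0.0, 0.0, 1.0, 0.0]
force: [0.4, -0.2, -0.4]
grip_width: 0.341
```

Emit:
apply_moves(
  targets=[
    [0,0,0.1,0],
    [0,0,0.1,0],
    [0,0,0,0],
  ],
)

```text
time_s: 8.5
eef_pos: [559.3, -260.6, 119.1]
ee_rot: [0.0, 0.0, 1.0, -0.0]
force: [0.2, -0.6, -0.9]
grip_width: 0.346
```

Emit:
apply_moves(
  targets=[
    [0,0,0.1,0],
    [0,0,0,0],
    [0,0,0,0],
  ],
)

```text
time_s: 8.8
eef_pos: [559.3, -260.6, 119.0]
ee_rot: [0.0, 0.0, 1.0, -0.0]
force: [-2.4, 2.0, 8.3]
grip_width: 0.342
```

Contact at the expected height: seated. Release and rise.

Emit:
apply_moves(
  targets=[
    [0,0,0,0],
    [0,0,0,0],
    [0,0,0,0],
    [0,0,-1,0],
    [0,0,-3.0,0],
    [0,0,-4,0],
    [0,0,-3,0],
  ],
  grip=5.0,
)

```text
time_s: 9.5
eef_pos: [559.4, -260.6, 231.0]
ee_rot: [0.001, 0.0, 1.0, -0.001]
force: [-0.4, -0.7, 0.5]
grip_width: 0.586
```

```bash
python3 look.py core_step_mid w6 51.5;python3 proj.py w6 560.5 -260.5 40 39 560.5 -260.5 79 10 560.5 -260.5 43 22; python3 - <<'E'
from h import *
go(490,110,220,180)
E
```

```text
[ 560.5 -261.3  236. ] 0.5893964892063388
core_step_mid 0.7 325 193 [ 556.9 -259. ]
delta [ 7.06 37.12  1.09] turn -0.0 q6end -77 q6now -126 yaw 180.0 pos [ 560.3 -261.2  233.3]
```

View pics/w6_p.png

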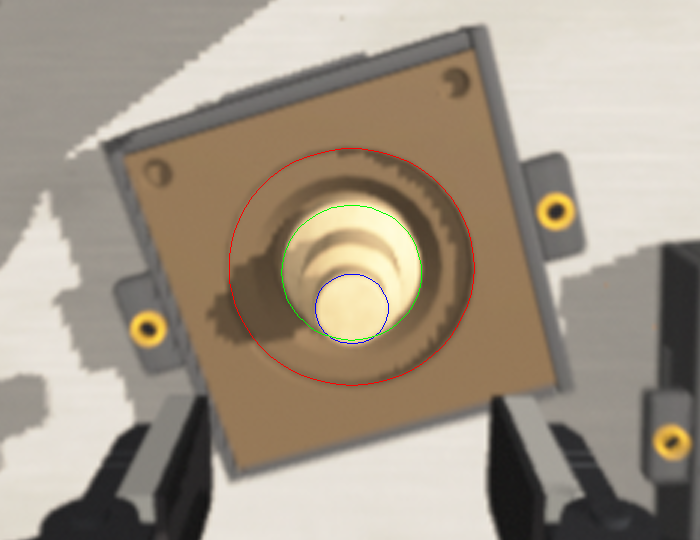

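Emit:
apply_moves(
  targets=[
    [0.9,4.7,0,0],
    [0.9,4.7,0,0],
    [0.9,4.7,0,0],
    [0.9,4.7,0,0],
    [0.9,4.7,0,0],
    [0.9,4.7,0,0],
    [0.9,4.7,0.5,0],
    [0.8,4.2,0.5,0],
  ],
)

```text
time_s: 10.4
eef_pos: [487.6, 112.6, 217.7]
ee_rot: [-0.0, 0.0, 1.0, 0.0]
force: [0.6, 0.2, 0.1]
grip_width: 0.584
```

Emit:
apply_moves(
  targets=[
    [0,0,0,0],
    [0,0,0,0],
    [0,0,0,0],
  ],
)

```text
time_s: 10.7
eef_pos: [488.7, 109.8, 217.9]
ee_rot: [0.0, 0.001, 1.0, -0.0]
force: [0.7, -0.6, -0.2]
grip_width: 0.585
```

```bash
python3 look.py core_neck_mid w7 31; python3 zoom.py w7 200 40 460 220
```

```text
[488.8 109.6 217.9] 0.5836033000158276
core_neck_mid 0.83 328 142 [440.5 114.1]
core_neck_mid 0.74 525 50 [366.8 275.9]
3
```

View pics/w7_200.png

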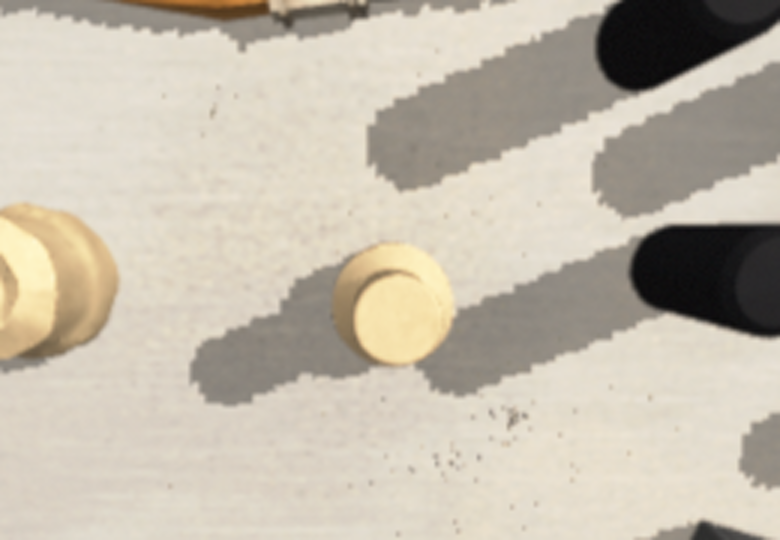

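```bash
python3 - <<'E'
from h import *; import pickle
c=pickle.load(open('w7.pkl','rb'))
print(px2w(c,333,145.7,62),px2w(c,331,141,25))
a=px2w(c,333,145.7,62); go(a[0],a[1],106)
E
```

```text
[441.0744666 117.5323571  62.       ] [440.548955   116.98928591  25.        ]
delta [ 4.78  0.79 11.19] turn 0 q6end -75 q6now -91 yaw 179.9 pos [488.8 109.5 217.9]
```

Emit:
apply_moves(
  targets=[
    [2.4,0.4,1.2,0],
    [2.4,0.4,1.5,0],
    [0,0,3.0,0],
    [0,0,2.5,0],
    [0,0,2.0,0],
    [0,0,1.0,0],
    [0,0,0,0],
    [0,0,0,0],
  ],
)

```text
time_s: 11.6
eef_pos: [441.0, 118.3, 106.6]
ee_rot: [0.001, 0.001, 1.0, -0.0]
force: [-0.2, 0.5, 0.6]
grip_width: 0.588
```

Emit:
apply_moves(
  targets=[
    [0,0,0,0],
    [0,0,0,0],
    [0,0,0,0],
    [0,0,0,0],
    [0,0,0,0],
    [0,0,0,0],
  ],
  grip=1.9,
  force=25,
)

```text
time_s: 12.2
eef_pos: [441.0, 118.5, 106.7]
ee_rot: [0.001, 0.0, 1.0, -0.0]
force: [-0.5, -1.7, 7.7]
grip_width: 0.271
```

```bash
python3 - <<'E'
from h import *
go(615,-84.5,180)
E
```

```text
delta [-17.43 -20.3   -7.3 ] turn 0 q6end -98 q6now -90 yaw 180.0 pos [441.  118.5 106.7]
```

Emit:
apply_moves(
  targets=[
    [0,0,-1.0,0],
    [0,0,-3.0,0],
    [0,0,-3.5,0],
    [-3.4,-3.5,0,0],
    [-3.5,-3.5,0,0],
    [-3.5,-3.5,0,0],
    [-3.5,-3.5,0,0],
    [-2.5,-3.3,0,0],
  ],
)

```text
time_s: 13.0
eef_pos: [605.8, -56.2, 181.5]
ee_rot: [0.0, 0.001, 1.0, -0.0]
force: [-0.0, 1.1, -0.1]
grip_width: 0.266
```

Emit:
apply_moves(
  targets=[
    [-1.0,-3.0,0,0],
    [0,0,0,0],
    [0,0,0,0],
    [0,0,0,0],
  ],
)

```text
time_s: 13.4
eef_pos: [614.0, -83.5, 181.2]
ee_rot: [-0.0, -0.0, 1.0, 0.0]
force: [0.6, 1.0, -1.3]
grip_width: 0.272
```

```bash
python3 look.py mould_square_seat w8 24; python3 proj.py w8 615 -84.5 34 27.5 615 -84.5 73 19; python3 - <<'E'
from h import *
go(615,-84.5,131)
E
```

```text
[614.1 -83.4 181.3] 0.26803330558408456
mould_square_seat 0.68 325 185 [598.5 -82.3]
delta [-0.09 -0.11  5.02] turn 0 q6end -98 q6now -109 yaw -180.0 pos [614.1 -83.4 181.2]
```

View pics/w8_p.png

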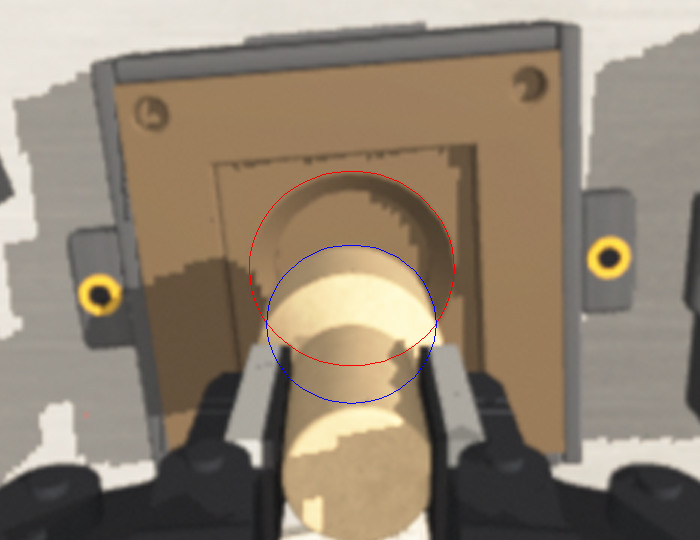

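Emit:
apply_moves(
  targets=[
    [-0.1,-0.1,1.5,0],
    [0,0,1.2,0],
    [0,0,0.7,0],
    [0,0,0.5,0],
    [0,0,0.4,0],
    [0,0,0.3,0],
    [0,0,0.2,0],
    [0,0,0,0],
  ],
)

```text
time_s: 14.3
eef_pos: [615.3, -85.5, 132.8]
ee_rot: [-0.0, 0.0, 1.0, 0.0]
force: [0.7, 1.3, 0.1]
grip_width: 0.272
```

Emit:
apply_moves(
  targets=[
    [0,0,0.1,0],
    [0,0,0.1,0],
    [0,0,0,0],
  ],
)

```text
time_s: 14.6
eef_pos: [615.3, -85.4, 130.9]
ee_rot: [0.0, 0.0, 1.0, 0.0]
force: [0.0, 1.8, 0.1]
grip_width: 0.264
```

Emit:
apply_moves(
  targets=[
    [0,0,0.1,0],
    [0,0,0,0],
    [0,0,0,0],
  ],
)

```text
time_s: 14.9
eef_pos: [615.5, -85.5, 130.7]
ee_rot: [0.0, 0.0, 1.0, -0.0]
force: [-1.8, 1.2, 5.9]
grip_width: 0.271
```

Contact at the expected height. Release, rise.

Emit:
apply_moves(
  targets=[
    [0,0,0,0],
    [0,0,0,0],
    [0,0,0,0],
    [0,0,-1,0],
    [0,0,-3.0,0],
    [0,0,-4,0],
    [0,0,-3,0],
    [0,0,0,0],
  ],
  grip=5.0,
)

```text
time_s: 15.7
eef_pos: [616.5, -85.9, 245.4]
ee_rot: [0.004, 0.0, 1.0, -0.001]
force: [-0.3, -0.6, 0.1]
grip_width: 0.589
```

```bash
python3 look.py core_neck_mid w9 55;python3 proj.py w9 615 -84.5 34 27.5 615 -84.5 86 12 615 -84.5 48 19; python3 - <<'E'
from h import *
go(420,262,240,180)
E
```

```text
[615.8 -85.7 242.5] 0.5848059974633304
core_neck_mid 0.8 319 188 [613.5 -89.9]
delta [1.956e+01 3.474e+01 1.000e-02] turn -0.0 q6end -58 q6now -109 yaw 180.0 pos [615.3 -85.5 240.5]
```

View pics/w9_p.png

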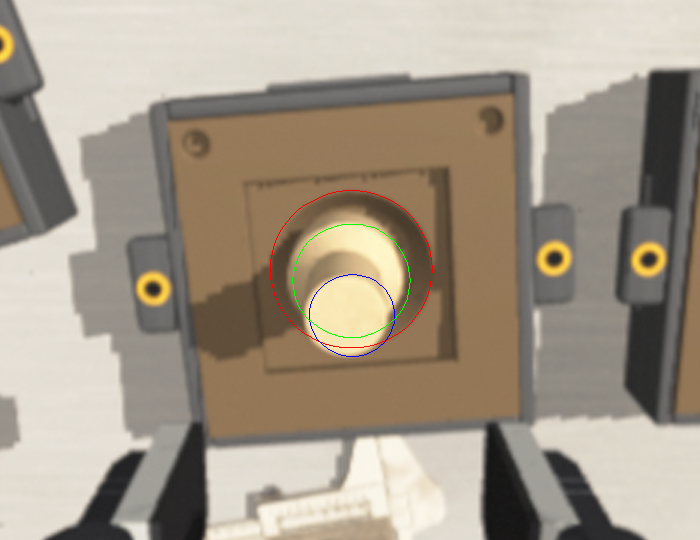

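Emit:
apply_moves(
  targets=[
    [2.2,4.0,0,0],
    [2.2,4.0,0,0],
    [2.2,4.0,0,0],
    [2.2,4.0,0,0],
    [2.2,4.0,0,0],
    [2.2,4.0,0,0],
    [2.2,4.0,0,0],
    [2.2,4.0,0,0],
  ],
)

```text
time_s: 16.6
eef_pos: [438.0, 235.9, 238.8]
ee_rot: [-0.001, 0.0, 1.0, -0.0]
force: [0.8, -1.0, 1.0]
grip_width: 0.585
```

Emit:
apply_moves(
  targets=[
    [1.9,3.5,0,0],
    [0,0,0,0],
    [0,0,0,0],
    [0,0,0,0],
  ],
)

```text
time_s: 17.0
eef_pos: [420.9, 268.8, 239.3]
ee_rot: [-0.001, 0.001, 1.0, -0.0]
force: [0.8, -0.3, -0.4]
grip_width: 0.585
```

```bash
python3 look.py core_plain_mid w10 39
```

```text
[421.1 268.7 239.4] 0.5825646201965091
core_plain_mid 0.88 261 202 [433.2 206.5]
core_plain_mid 0.82 372 224 [457.  318.6]
core_plain_mid 0.57 237 130 [362.7 188.4]
core_plain_mid 0.35 166 327 [581.4  88.4]
```

View pics/w10.png

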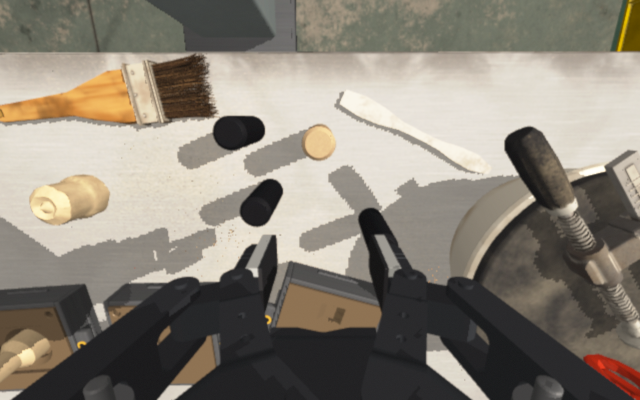

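```bash
python3 zoom.py w10 220 90 420 190; python3 - <<'E'
from h import *; import pickle
c=pickle.load(open('w10.pkl','rb'))
for p in [(319,141),(320,139)]: print(px2w(c,*p,78))
E
```

```text
4
[369.89726049 265.41428903  78.        ]
[368.32065788 266.22533611  78.        ]
```

View pics/w10_220.png

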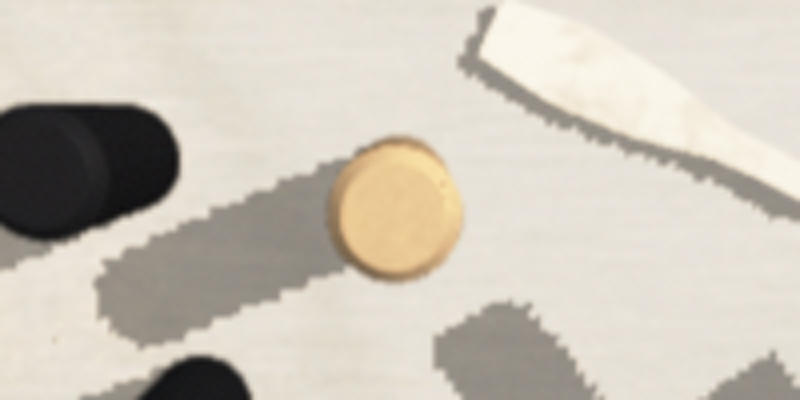

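Emit:
apply_moves(
  targets=[
    [2.5,-0.15,1.5,0],
    [2.45,-0.2,2.0,0],
    [0,0,3.0,0],
    [0,0,2.8,0],
    [0,0,2.0,0],
    [0,0,1.45,0],
    [0,0,0,0],
    [0,0,0,0],
  ],
  grip=4.6,
)

```text
time_s: 17.9
eef_pos: [371.6, 265.8, 112.7]
ee_rot: [0.0, 0.001, 1.0, 0.0]
force: [1.3, 0.4, 1.2]
grip_width: 0.541
```

Emit:
apply_moves(
  targets=[
    [0,0,0,0],
    [0,0,0,0],
    [0,0,0,0],
    [0,0,0,0],
    [0,0,0,0],
    [0,0,0,0],
  ],
  grip=2.3,
  force=25,
)

```text
time_s: 18.5
eef_pos: [371.6, 266.2, 113.2]
ee_rot: [0.001, 0.0, 1.0, 0.0]
force: [-0.2, -1.3, 5.9]
grip_width: 0.328
```

```bash
python3 - <<'E'
from h import *
go(610,83,185)
E
```

```text
delta [-23.86 -18.3   -7.15] turn 0 q6end -82 q6now -69 yaw 180.0 pos [371.6 266.2 113.2]
```

Emit:
apply_moves(
  targets=[
    [0,0,-1.0,0],
    [0,0,-3.5,0],
    [0,0,-4.5,0],
    [0,0,-0.5,0],
    [-3.7,-2.8,0,0],
    [-3.7,-2.8,0,0],
    [-3.7,-2.8,0,0],
    [-3.7,-2.8,0,0],
  ],
)

```text
time_s: 19.3
eef_pos: [520.0, 152.8, 207.3]
ee_rot: [-0.0, 0.0, 1.0, 0.0]
force: [0.6, 0.3, -0.4]
grip_width: 0.325
```

Emit:
apply_moves(
  targets=[
    [-3.7,-2.8,0,0],
    [-3.7,-2.8,0,0],
    [-1.7,-1.5,0,0],
    [0,0,0,0],
    [0,0,0,0],
    [0,0,0,0],
  ],
)

```text
time_s: 19.9
eef_pos: [609.2, 83.9, 207.4]
ee_rot: [-0.0, -0.0, 1.0, 0.0]
force: [0.1, 0.3, -1.2]
grip_width: 0.32
```

```bash
python3 look.py mould_small_seat w11 24; python3 proj.py w11 610 83 40 28 610 83 34 22.7 ; python3 - <<'E'
from h import *
go(610,83,137)
E
```

```text
[609.2  84.  207.5] 0.3247440223804181
mould_small_seat 0.59 322 180 [595.2  83. ]
delta [-0.07 -0.09  7.06] turn 0 q6end -82 q6now -93 yaw -180.0 pos [609.4  83.9 207.6]
```

View pics/w11_p.png

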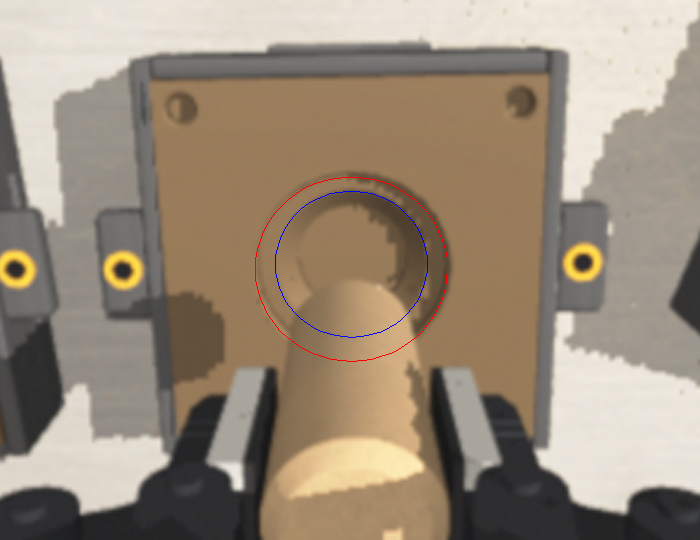

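Emit:
apply_moves(
  targets=[
    [0.05,-0.05,2.5,0],
    [0,0,2.2,0],
    [0,0,0.7,0],
    [0,0,0.4,0],
    [0,0,0.4,0],
    [0,0,0.3,0],
    [0,0,0.3,0],
    [0,0,0,0],
  ],
)

```text
time_s: 20.8
eef_pos: [609.4, 82.5, 139.3]
ee_rot: [-0.0, 0.0, 1.0, -0.0]
force: [-0.4, 0.1, -0.9]
grip_width: 0.327
```

Emit:
apply_moves(
  targets=[
    [0,0,0.1,0],
    [0,0,0.1,0],
    [0,0,0.1,0],
    [0,0,0,0],
    [0,0,0,0],
  ],
)

```text
time_s: 21.3
eef_pos: [609.7, 82.4, 137.2]
ee_rot: [0.0, 0.0, 1.0, -0.0]
force: [-1.8, 0.5, 5.7]
grip_width: 0.323
```

Emit:
apply_moves(
  targets=[
    [0,0,0,0],
    [0,0,0,0],
    [0,0,0,0],
    [0,0,-1,0],
    [0,0,-3.0,0],
    [0,0,-4,0],
    [0,0,-4,0],
    [0,0,0,0],
  ],
  grip=5.0,
)

```text
time_s: 22.1
eef_pos: [610.9, 82.5, 263.1]
ee_rot: [0.005, 0.0, 1.0, -0.0]
force: [0.7, 0.6, -1.1]
grip_width: 0.585
```

```bash
python3 look.py core_plain_mid w12 63;python3 proj.py w12 609 83 40 28 609 83 102 14 ; python3 - <<'E'
from h import *
go(595,268,240,180)
E
```

```text
[610.1  82.5 259.8] 0.5864580875424656
core_plain_mid 0.94 323 190 [612.9  82.1]
core_plain_mid 0.69 591 26 [470.5 307.2]
core_plain_mid 0.57 449 4 [454.  186.5]
delta [ 1.47 18.55  1.74] turn -0.0 q6end -66 q6now -93 yaw 180.0 pos [609.5  82.5 257.5]
```

View pics/w12_p.png

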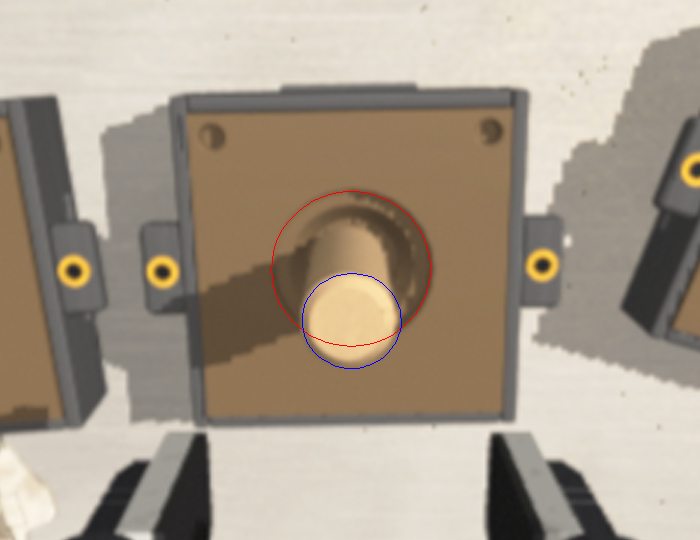

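Emit:
apply_moves(
  targets=[
    [0,4.7,0,0],
    [0,4.7,0,0],
    [0,4.7,0,0],
    [0,4.5,0,0],
    [0,0,0,0],
    [0,0,0,0],
    [0,0,0,0],
  ],
)

```text
time_s: 22.9
eef_pos: [609.7, 267.4, 255.6]
ee_rot: [-0.001, 0.001, 1.0, -0.0]
force: [-0.2, -0.5, -0.3]
grip_width: 0.582
```

```bash
python3 look.py mould_trough_seat w13 32; python3 zoom.py w13 220 90 420 240
```

```text
[609.8 267.1 256. ] 0.5847071308301872
mould_trough_seat 0.83 324 166 [589.4 267.9]
mould_trough_seat 0.55 52 13 [448.3  20.7]
3
```

View pics/w13_220.png

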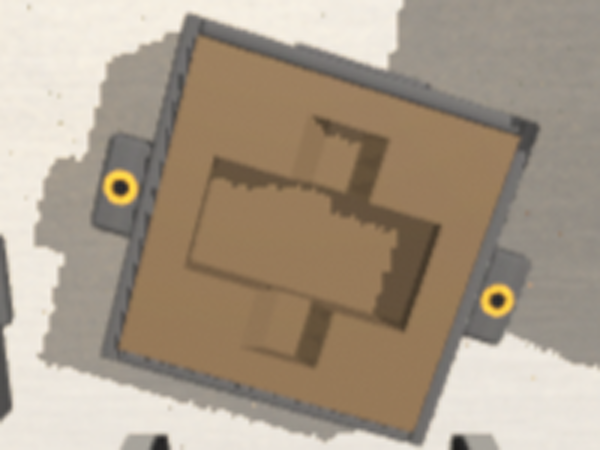

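```bash
python3 - <<'E'
from h import *; import pickle
c=pickle.load(open('w13.pkl','rb')); f=lambda u,v,z=40:px2w(c,u/3+220,v/3+90,z)[:2]
C=[f(*p) for p in [(215,157),(440,225),(405,330),(187,265)]]; print('cav',np.mean(C,0),[np.linalg.norm(C[i]-C[i-1]) for i in range(4)])
d=C[2]+C[3]-C[0]-C[1]; d2=C[1]+C[2]-C[0]-C[3]; print([np.degrees(np.arctan2(q[1],q[0])) for q in (d,d2)])
a,b=f(350.5,127.5),f(280,358.5); print('ax',a,b,(a+b)/2,np.linalg.norm(a-b),np.degrees(np.arctan2(*(b-a)[::-1])))
Q=[f(*p) for p in [(188,15),(538,125),(418,442),(103,357)]]; print('quad',np.mean(Q,0))
for z in (25,38):
  a,b=f(120,187,z),f(497,299,z); print('bolts',(a+b)/2,np.degrees(np.arctan2(*(b-a)[::-1])))
c4=pickle.load(open('w4.pkl','rb'))
E
python3 zoom.py w4 170 0 230 110
```

```text
cav [594.1153673  268.39041938] [np.float64(38.05539964616406), np.float64(78.82853938109055), np.float64(38.59395501968072), np.float64(79.01564659329269)]
[np.float64(-16.344065564421346), np.float64(72.94721086052147)]
ax [554.85887734 280.83688076] [634.6456441  256.78500767] [594.75226072 268.81094421] 83.33319116192372 -16.775533166397967
quad [593.72126707 268.02667273]
bolts [596.4390029  268.19458047] 73.11771099030355
bolts [593.97013176 268.14979079] 73.11771099030352
5
```

View pics/w4_170.png

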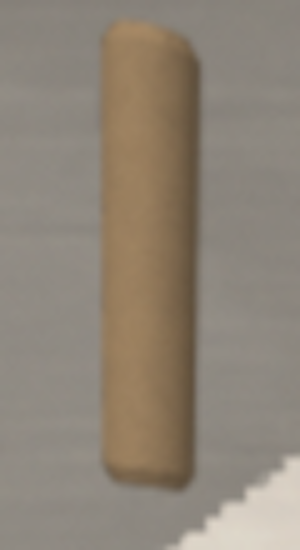

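Emit:
apply_moves(
  targets=[
    [1.7,-4.5,0,0],
    [1.7,-4.5,0,0],
    [1.7,-4.5,0,0],
    [1.7,-4.5,0,0],
    [1.7,-4.5,0,0],
    [1.7,-4.5,0,0],
    [1.7,-4.5,0,0],
    [1.7,-4.5,0,0],
  ],
)

```text
time_s: 23.8
eef_pos: [471.9, -93.7, 256.7]
ee_rot: [0.0, 0.001, 1.0, -0.0]
force: [1.0, -0.3, 1.0]
grip_width: 0.587
```

Emit:
apply_moves(
  targets=[
    [1.7,-4.5,0.5,0],
    [1.7,-4.5,0.5,0],
    [1.7,-4.5,0.5,0],
    [0,0,0,7],
    [0,0,0,0],
    [0,0,0,0],
    [0,0,0,0],
  ],
)

```text
time_s: 24.5
eef_pos: [422.4, -225.8, 241.6]
ee_rot: [0.0, 0.06, 0.998, -0.0]
force: [-0.4, 0.5, 0.1]
grip_width: 0.584
```

```bash
python3 look.py core_rod_mid w14 8; python3 zoom.py w14 250 50 400 200;  python3 - <<'E'
from h import *
print(yaw(tool()[0]))
E
```

```text
[ 422.5 -225.7  241.6] 0.5862203989284734
3
173.0994169090751
```

View pics/w14.png

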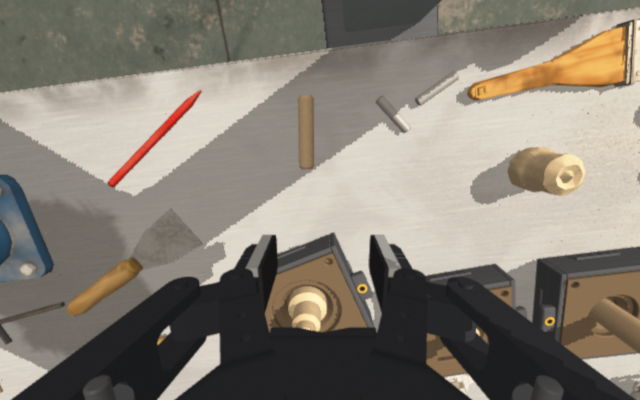

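View pics/w14_250.png

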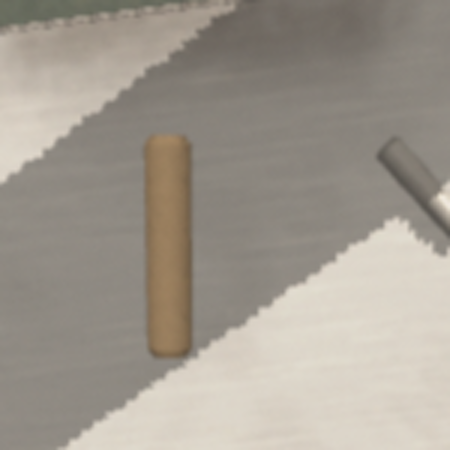

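```bash
python3 - <<'E'
from h import *; import pickle
c=pickle.load(open('w14.pkl','rb'))
a,b=px2w(c,305.7,95.3,8),px2w(c,306.3,168.3,8); print(a,b,np.linalg.norm(a-b),np.degrees(np.arctan2(*(b-a)[1::-1])))
m=(a+b)/2; print(m); go(m[0],m[1],77,180+np.degrees(np.arctan2(*(b-a)[1::-1])))
E
```

```text
[ 330.80380938 -232.53051084    8.        ] [ 404.75617483 -242.08213147    8.        ] 74.5666534868807 -7.3595274836165565
[ 367.7799921  -237.30632116    8.        ]
delta [ 5.3  -1.8  16.45] turn 0.5 q6end -115 q6now -125 yaw 173.1 pos [ 422.5 -225.8  241.5]
```

Emit:
apply_moves(
  targets=[
    [2.7,-0.9,2.5,0.5],
    [2.6,-0.9,3.0,0],
    [0,0,3.5,0],
    [0,0,3.0,0],
    [0,0,2.0,0],
    [0,0,1.2,0],
    [0,0,0.6,0],
    [0,0,0,0],
  ],
  grip=4.0,
)

```text
time_s: 25.4
eef_pos: [367.5, -237.2, 83.1]
ee_rot: [-0.0, 0.065, 0.998, 0.0]
force: [0.0, -0.2, -0.5]
grip_width: 0.469
```

```bash
python3 look.py core_rod_mid w15 8; python3 - <<'E'
from h import *
print(ctrl.grip_depth); go(367.8,-237.3,77,172.6)
E
```

```text
[ 367.7 -237.4   83.7] 0.4669217161665375
core_rod_mid 0.78 318 242 [ 364.6 -239.6]
53.900000000000006
delta [-0.    0.03  0.7 ] turn -0.1 q6end -115 q6now -131 yaw 172.5 pos [ 367.7 -237.6   84. ]
```

View pics/w15.png

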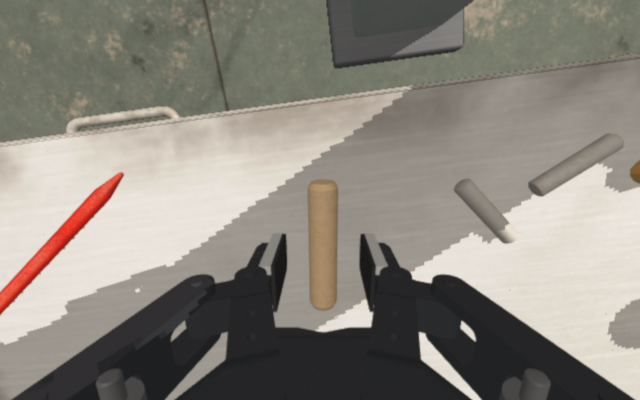

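Emit:
apply_moves(
  targets=[
    [0,0,0.4,0],
    [0,0,0.3,0],
    [0,0,0,0],
    [0,0,0,0],
  ],
)

```text
time_s: 25.9
eef_pos: [367.4, -237.6, 76.5]
ee_rot: [0.0, 0.066, 0.998, -0.0]
force: [-0.1, 0.0, -0.1]
grip_width: 0.467
```

Emit:
apply_moves(
  targets=[
    [0,0,0,0],
    [0,0,0,0],
    [0,0,0,0],
    [0,0,0,0],
    [0,0,0,0],
    [0,0,0,0],
  ],
  grip=1.1,
  force=25,
)

```text
time_s: 26.5
eef_pos: [367.5, -237.6, 76.5]
ee_rot: [0.0, 0.066, 0.998, -0.0]
force: [-1.0, 1.5, 5.4]
grip_width: 0.174
```

Emit:
apply_moves(
  targets=[
    [0,0,-0.5,0],
    [0,0,-2.0,0],
    [0,0,-4.0,0],
    [0,0,-4.5,0],
    [0,0,-4.0,0],
    [0,0,0,0],
    [0,0,0,0],
  ],
)

```text
time_s: 27.2
eef_pos: [367.3, -237.4, 226.6]
ee_rot: [0.0, 0.066, 0.998, -0.0]
force: [1.0, 0.2, -1.0]
grip_width: 0.172
```

```bash
python3 look.py core_rod_mid w16 8; python3 - <<'E'
from h import *
capture('scene'); snap('scene','s16.png')
go(594.3,268.4,225,163.1)
E
python3 zoom.py w16 220 120 420 320
```

```text
[ 367.1 -237.2  225.7] 0.17549699640257535
core_rod_mid 0.96 318 248 [ 437.8 -252.7]
delta [-15.89  53.11   0.08] turn 9.4 q6end -49 q6now -131 yaw 172.5 pos [ 367.1 -237.2  225.2]
2
```

View pics/w16_220.png

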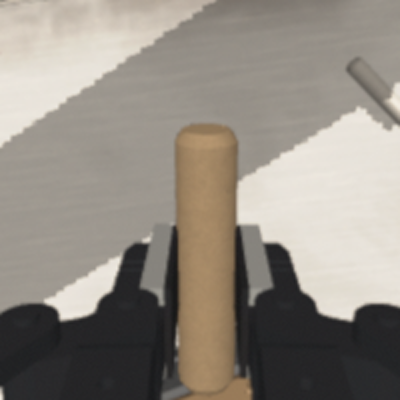

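View pics/s16.png

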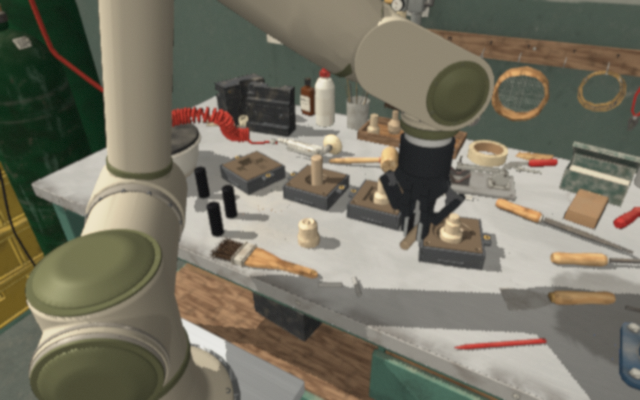

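```bash
python3 - <<'E'
from h import *; import pickle
c=pickle.load(open('w16.pkl','rb')); R,p=tool()
for d in [(37,0,68.5),(-37,0,68.5)]: 
    for dz in (-8,0,8): print(d,dz,np.round(w2px(c,p+R@np.array([d[0],0,d[2]-dz])),1))
E
```

```text
(37, 0, 68.5) -8 [324.2 179.9]
(37, 0, 68.5) 0 [324.2 183.4]
(37, 0, 68.5) 8 [324.3 187.3]
(-37, 0, 68.5) -8 [324.1 299.4]
(-37, 0, 68.5) 0 [324.1 308. ]
(-37, 0, 68.5) 8 [324.1 317.6]
```

Emit:
apply_moves(
  targets=[
    [-1.35,4.5,0,0],
    [-1.35,4.5,0,0],
    [-1.35,4.5,0,0],
    [-1.35,4.5,0,0],
    [-1.35,4.5,0,0],
    [-1.35,4.5,0,0],
    [-1.35,4.5,0,0],
    [-1.35,4.5,0,0],
  ],
)

```text
time_s: 28.2
eef_pos: [522.0, 107.2, 225.3]
ee_rot: [-0.001, 0.066, 0.998, -0.0]
force: [1.0, -0.5, -0.2]
grip_width: 0.167
```

Emit:
apply_moves(
  targets=[
    [-1.35,4.5,0,0],
    [-1.35,4.5,0,0],
    [-1.3,4.5,0,0],
    [-1.1,3.6,0,0],
    [0,0,0,4.7],
    [0,0,0,4.7],
    [0,0,0,0],
    [0,0,0,0],
  ],
)

```text
time_s: 29.0
eef_pos: [594.6, 267.8, 225.5]
ee_rot: [-0.001, 0.146, 0.989, -0.0]
force: [0.5, -0.3, 0.8]
grip_width: 0.17
```

```bash
python3 - <<'E'
from h import *
go(594.3,268.4,130,163.1)
E
```

```text
delta [0.03 0.05 9.55] turn 0.1 q6end -49 q6now -59 yaw 163.2 pos [594.6 267.8 225.5]
```

Emit:
apply_moves(
  targets=[
    [0,0.05,3.0,0],
    [0,0,3.5,0],
    [0,0,2.0,0],
    [0,0,1.0,0],
    [0,0,0.5,0],
    [0,0,0,0],
    [0,0,0,0],
  ],
)

```text
time_s: 29.7
eef_pos: [595.3, 268.6, 127.6]
ee_rot: [0.001, 0.147, 0.989, 0.0]
force: [0.5, 1.0, -0.7]
grip_width: 0.174
```

```bash
python3 look.py mould_trough_seat w17 32; python3 - <<'E'
from h import *
go(594.3,268.4,108.5,163.1)
import pickle
c=pickle.load(open('w17.pkl','rb')); im=cv2.resize(c['img'][:,:,::-1],None,fx=3,fy=3,interpolation=cv2.INTER_CUBIC)
a=np.radians(-16.9); ex=np.array([np.cos(a),np.sin(a)]); ey=np.array([-ex[1],ex[0]]); m=np.array([594.3,268.4])
for hx,hy,z in [(42,14,40),(20,40,40)]:
    P=[w2px(c,[*(m+sx*hx*ex+sy*hy*ey),z]) for sx,sy in [(1,1),(1,-1),(-1,-1),(-1,1)]]
    cv2.polylines(im,[np.int32(np.array(P)*3+1).reshape(-1,1,2)],True,(0,0,255),1)
u,v=np.int32(np.array(w2px(c,[*m,40]))*3); cv2.imwrite('pics/w17_p.png',im[max(0,v-350):v+240,u-390:u+390])
E
```

```text
[595.3 268.6 127.7] 0.16993421811022136
mould_trough_seat 0.9 316 181 [562.7 273.8]
delta [ 0.09 -0.05  1.9 ] turn -0.0 q6end -49 q6now -59 yaw 163.1 pos [595.3 268.6 127.5]
```

View pics/w17_p.png

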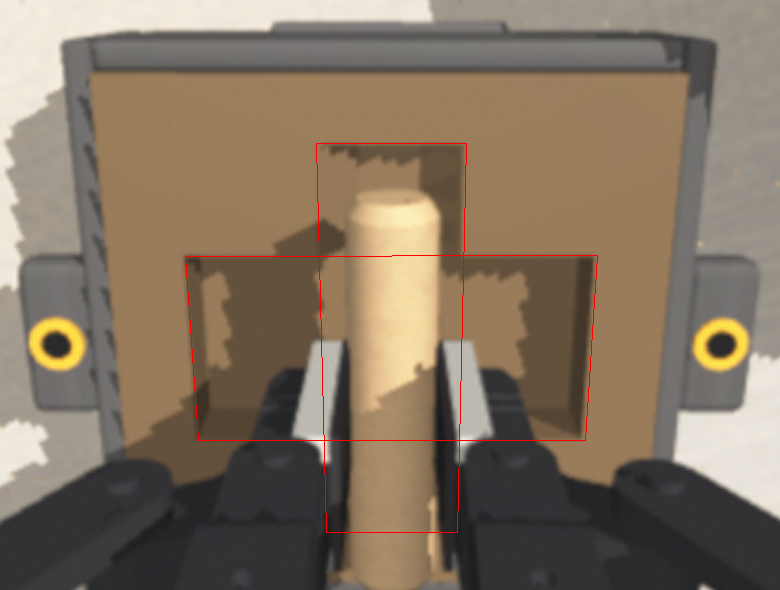

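Emit:
apply_moves(
  targets=[
    [0.1,-0.05,0.5,0],
    [0,0,0.4,0],
    [0,0,0.3,0],
    [0,0,0.3,0],
    [0,0,0.2,0],
    [0,0,0.1,0],
    [0,0,0,0],
    [0,0,0,0],
  ],
)

```text
time_s: 30.6
eef_pos: [593.7, 268.4, 108.6]
ee_rot: [0.0, 0.147, 0.989, 0.0]
force: [-2.6, 0.2, 2.5]
grip_width: 0.172
```

Emit:
apply_moves(
  targets=[
    [0,0,0.05,0],
    [0,0,0,0],
    [0,0,0,0],
  ],
)

```text
time_s: 30.9
eef_pos: [593.8, 268.3, 108.6]
ee_rot: [0.0, 0.147, 0.989, 0.0]
force: [-2.6, -0.5, 5.9]
grip_width: 0.175
```

Emit:
apply_moves(
  targets=[
    [0,0,0,0],
    [0,0,0,0],
    [0,0,0,0],
    [0,0,-1,0],
    [0,0,-3.0,0],
    [0,0,-4,0],
    [0,0,-4,0],
    [0,0,0,0],
  ],
  grip=3.2,
)

```text
time_s: 31.7
eef_pos: [595.2, 268.8, 235.0]
ee_rot: [0.005, 0.147, 0.989, 0.002]
force: [0.8, 1.1, 0.4]
grip_width: 0.372
```

```bash
python3 look.py core_rod_mid w18 40; python3 - <<'E'
from h import *
import pickle
c=pickle.load(open('w18.pkl','rb')); im=cv2.resize(c['img'][:,:,::-1],None,fx=3,fy=3,interpolation=cv2.INTER_CUBIC)
a=np.radians(-16.9); ex=np.array([np.cos(a),np.sin(a)]); ey=np.array([-ex[1],ex[0]]); m=np.array([594.3,268.4])
for hx,hy,z in [(42,14,40),(38,8,40)]:
    P=[w2px(c,[*(m+sx*hx*ex+sy*hy*ey),z]) for sx,sy in [(1,1),(1,-1),(-1,-1),(-1,1)]]
    cv2.polylines(im,[np.int32(np.array(P)*3+1).reshape(-1,1,2)],True,(0,0,255) if hx==42 else (255,0,0),1)
u,v=np.int32(np.array(w2px(c,[*m,40]))*3); cv2.imwrite('pics/w18_p.png',im[max(0,v-300):v+240,u-350:u+350])
snap('top','t18.png'); snap('scene','s18.png')
E
```

```text
[594.4 268.5 231.5] 0.36943214514825484
core_rod_mid 0.82 319 186 [591.3 267.1]
```

View pics/w18_p.png

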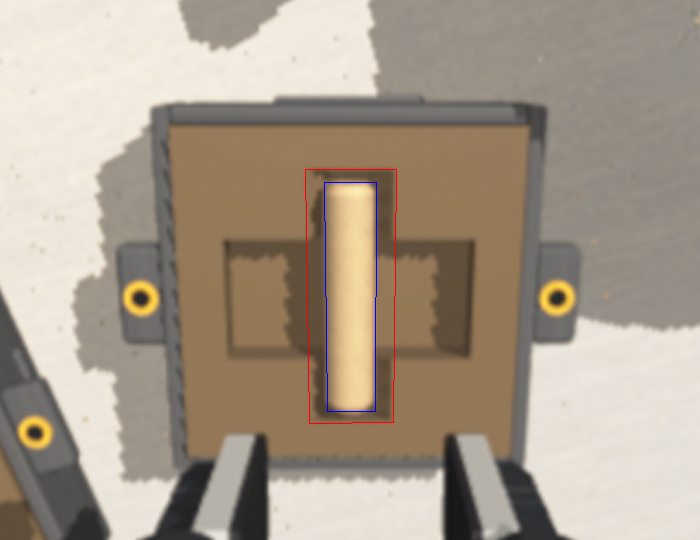

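View pics/s18.png

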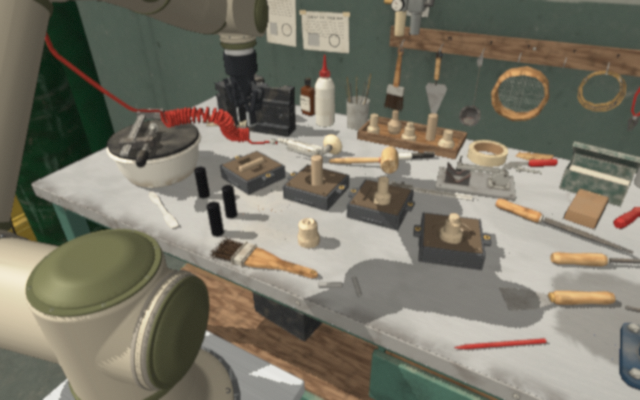

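```bash
python3 - <<'E'
from h import *
print(ctrl.finish_job())
E
```

```text
the job is handed in; nothing more can be done
None
```

All four sound cores are in their moulds and the job is handed in, at about 32 s on the robot's clock against the 96 s limit.

- **Standing cores:** The step core is in the wide print, the neck core in the square-cavity print and the plain core in the small print. Each met the floor within about 0.2 mm of the height expected for a fully seated foot, with contact forces of about 6–8 N.
- **Rod core:** It lies in the trough, also in contact at the expected height. In the last wrist picture its outline matches a level rod, with both ends inside the trough.
- **Left alone:** In the last scene picture all three standing cores are upright in their moulds. The broken core and the three black look-alikes are still standing where they were.

**Disagreements:**
- The networks' positions were often 5–10 mm off from what I measured in the pictures, so I used my own measurements.
- The neck core's picture was taken while the arm was still settling and sits about 1 mm off the projected outline.
- The final top view was saved but I did not inspect it.

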